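# Close the sticky sliding cover of the first-aid crate and latch it

### The arm

A 6-joint arm with a two-finger parallel gripper is mounted at the origin on the work surface. World frame = base frame: x ahead of the robot, y to its left, z up, the work surface at z = 0. Lengths are in mm, angles in rad, forces in N, time in s.
With the tool pointing down it reaches from about 275 to 875 mm from the base axis. Payload 12.5 kg.
Tool frame: the origin (TCP) lies on the centre line of the jaws, within the pads' length; the fingertips stand 17 mm ahead of it and the grasp point (between the pads) lies 2 mm behind it; z points along the fingers, y is the line along which they close (so a half turn about z gives the same grasp; the last joint's range is limited). The gripper opens to 85 mm and grips with 20 to 120 N. Pads are 22 mm wide; open, the fingers measure 114 mm over their backs; the gripper's body (76 mm by 85 mm) begins 54 mm behind the grasp point. The pads swing forward as they close: fully open they stand 13 mm farther back than shut.
Start: joints at [-1.372, 0.351, 1.652, -0, 1.139, -0.085], TCP at [154.023, -527.979, 248.29] pointing down, gripper open.
Joint ranges: [-2.75, 2.75], [-0.79, 2.1], [0.01, 2.65], [-1.57, 4.71], [0.07, 3.14], [-2.87, 2.87]. Speed limits (rad/s): [2.22, 2.22, 2.79, 3.14, 3.14, 3.14].

### API

Orientations are given as a unit quaternion [w, x, y, z].
In Python, from plant import ctrl gives the robot as it stands.
- The arm moves only by the tool play_rows, never from a script. Its argument "series" is a list of rows, each a list of 3 entries, a list of its own where there are three numbers: the opening, from -1 (shut) to 1 (fully open), then the shift along the tool's x, y, z in mm, then the turn about the tool's z in rad. A call has 1 to 12 rows; each row shifts and turns the commanded pose from where the row before left it, along the tool's axes as they then stand; what a row does not reach is not made up. A row lasts 1/12 s, in which the tool goes at most 41.7 mm and 7.16 degrees, less where a joint would pass 70% of its speed; a pose out of reach is approached as far as the arm can. A call with a gripper value outside its range is refused whole. The fingers move at their own pace and stop on an object; "force" is the grip in N (left out, the last holds). Time passes only in rows, so rows that do not move let the fingers close. It gives the time, the measured TCP pose, the force, the opening and the grip force at its end, in the units of the state.
- ctrl.state(): the state, without advancing time (a new reading comes with each control period).
- ctrl.capture(name): name is "scene" or "top" or "wrist"; returns (picture, depth): 384x512x3 uint8, red, green, blue; 384x512 float32, mm along the optical axis (not along the pixel's ray), 0 where there is no reading.
- ctrl.camera_params(name): a dict with "intrinsics" (3x3 intrinsics, pixels), "pose" (4x4, takes a point from camera to world coordinates). Camera axes: x right, y down, z forward; pixel columns grow to the right and rows downward; lengths in mm; the calibration is good to about 2 mm. A picture is of the moment at which its call begins: read the wrist's pose just before it. camera_params takes no time and is no camera call; for the wrist camera it gives the pose at the moment of the call.
- ctrl.job_done(): hands the job in; it is judged then, once.
The state is a dict: "time_s": time; "joint_pos": joint angles; "joint_velocities": joint speeds; "effort": joint torques, N m; "eef_pos": TCP position; "tcp_rot": TCP orientation; "wrist_force": force on the tool from outside, world axes, zero at the start; "moment": the same for the moment, N m; "width": opening from 0.0 (shut) to 1.0 (fully open); "gripper_force": force on a finger pad.
Only numpy, scipy, OpenCV 4.12 (cv2) and the standard library are available. Lean on these libraries where they do the work, as an engineer would, in place of code of your own. Each camera call takes 0.05 s, during which the arm holds its last target. There are 200 camera calls.

### The job

Close the white sliding cover of the upper crate by pushing its two orange pegs away from the robot; it sticks and binds whenever one end gets ahead of the other, so ease it along and never force it. When it is nearly shut, press first the left end and then the right end firmly home against the rubber stops (about 10 N each, never 20 N). Then swing the black turn-latch fully across behind the left peg so that it holds the cover shut, let go, and leave the first-aid things undisturbed.

Things in the scene. Friction and masses are not known exactly. Their poses are not given: they have to be found in the camera images.
- crate: Fixed shelf: a blue crate stacked on a green one, each 300 (x) x 400 (y) x 120 mm, walls ending 240 mm up. Origin: centre of the underside of the lower crate, on the table; +x to the far wall (away from the robot, yaw within 0.2 rad), +y left, z up. 'Crate height' below means above this origin.
- track (a point): Middle of the crate at the height the cover slides on (crate height 222 mm). The cover runs along crate x on ledges inside the left and right walls, in a track 368 mm wide, under lips that reach in to y = +-172 mm (underside at 234 mm), so it cannot be lifted out.
- deck_top (a point): Centre of the top of a fixed plywood deck 180 x 200 x 12 mm (crate height 247 mm; crate x -150 to +30, y -100 to +100 mm). It lies over the middle of the cover, so the cover cannot be pushed at its middle. The red first-aid box stands on it.
- far_stop (a point): Nominal stop line (crate x = +134 mm) of two black rubber buffers, 65 to 165 mm to the left and right of here at the far wall. Their true faces lie anywhere from 131.5 to 136.5 mm, different each time: find them by feel. They yield about 1 mm at 10 N. When home the cover's far edge lies against both: pegs at crate x 71.5 to 76.5 mm.
- cover: White loose plate 120 (x) x 360 (y) x 8 mm, about 0.5 kg, origin at the centre of its underside, axes like the crate's. Starts 39 to 65 mm short of home. 8 mm side play: pushed at one end it turns, and at about 0.07 rad (pegs 20 mm out of step) it jams; pushing the other end frees it. Sliding takes about 2 to 8 N at a peg (varies). Force on it must stay below 20 N.
- peg_left (a point): Centre of the top of the orange upright round peg at the left (+y) end of the cover: diameter 22 mm, standing 37 mm above the plate (top at crate height 267 mm), at (0, +145) mm from the cover's origin. Push it from its near (-x) side, do not grip it (gripping counts as force on the cover); there is about 27 mm free from peg centre to lip and 45 mm to the deck edge.
- peg_right (a point): The same peg at the right end, at (0, -145) mm from the cover's origin.
- latch (a joint): Angle (rad) of the black turn-latch on the left wall, vertical pivot. 0: parked, pointing to crate -x along the wall top. Grows as it swings in over the cover towards crate -y, to a hard stop at 1.57, just behind the left peg (3 to 8 mm free when the cover is home, else it meets the peg). Starts at 0 to 0.3. Turns stiffly (about 1.5 N at the tip), stays where left.
- latch_pivot (a point): Pivot of the latch: on the left wall at crate (51.5, 192) mm, mid height of the arm (251 mm).
- latch_tip (a point): Free end of the latch arm, 57 mm from the pivot at mid height. The arm is a bar 12 mm wide and 16 mm tall (crate heights 243 to 259 mm). Push it from its outer side (the side away from the crate when parked).
- aid_box: Bystander: red first-aid box 90 x 150 x 60 mm with a grey snap latch, 0.6 kg, loose, standing on the deck; origin at the centre of its underside.
- dish: Bystander: steel kidney dish about 80 x 160 x 34 mm on the floor of the upper crate (floor at crate height 125 mm), under where the cover closes; origin at its underside.
- bottle: Bystander: small brown glass bottle, diameter 38, height 80 mm, standing in the upper crate, left; origin at its underside.
- tub: Bystander: closed white pill tub, diameter 50, height 60 mm, standing in the upper crate, right; origin at its underside.
- torch: Bystander: yellow plastic torch, 145 mm long, 42 mm thick, lying on the table to the right of the crates; origin under its middle.

How it is judged (in metres and radians):
On the way, in this order (a step that is already met when the one before it is completed fails the run):
1. the left end of the cover is pressed firmly home (7 N or more), the right end close behind, latch still open (contact force between the fingers and cover above 7 N and y of the grasp point in the frame of crate above 0.08 m and x of peg_left in the frame of crate above 0.069 m and x of peg_right in the frame of crate above 0.055 m and value of joint latch below 1 rad), for 0.1 s.
2. the right end of the cover is pressed firmly home (7 N or more), both ends home, latch still open (contact force between the fingers and cover above 7 N and y of the grasp point in the frame of crate below -0.08 m and x of each of peg_left, peg_right in the frame of crate above 0.069 m and value of joint latch below 1 rad), for 0.1 s.
3. the latch lies fully across behind the left peg (value of joint latch above 1.45 rad), for 0.2 s.
At the end, for the whole second after the job is handed in: The cover is fully home (both pegs at least 69 mm ahead of the crate's centre, cover square to the crate within 0.025 rad) and at rest, and the latch is across behind the left peg (1.45 rad or more). The robot has let go (x of each of peg_left, peg_right in the frame of crate above 0.069 m and angle between the x axis of cover and the x axis of crate, either way round below 0.025 rad and value of joint latch above 1.45 rad and linear speed of cover below 0.01 m/s); the robot touches nothing.
It fails at once if the cover is forced: pushed with more than 20 N (contact force between any of the fingers, the arm and cover above 20 N).
It fails at once if the first-aid box is shifted more than 20 mm (distance of aid_box from where it was at the start of the episode above 0.02 m).
It fails at once if the dish, bottle, tub or torch is shifted more than 20 mm or the bottle or tub tipped over (distance of any of dish, bottle, tub, torch from where it was at the start of the episode above 0.02 m or angle between any of bottle, tub's own z axis and vertical above 0.5 rad).
It also fails if it takes over 72 s, if anything falls off the work surface, if the arm or the gripper's body presses on something with over 40 N, if the wrist force passes 120 N, or if a joint passes its speed limit or range.

## Working session

There is one attempt and no reset: what is moved stays moved. The work goes in short steps, Python scripts to look and compute and a tool call to move; the robot and the scene stay as the last step left them, time stands still between calls to the robot, and variables do not carry over. Pictures are saved under pics/ and viewed, at most 10 in all, crops included, and the job is handed in when it is done.

Besides the shell and the picture viewer there is one more tool, called after "Request:" in YAML: its name, and indented under it one key for each argument. play_rows: Moves the arm, as the interface text tells. Its arguments: {"type":"object","properties":{"series":{"type":"array"},"force":{"type":"number"}},"required":["series"]}

```bash
mkdir -p pics; ls; python3 - <<'E'
from plant import ctrl
import cv2,numpy as np
print(ctrl.state())
for n in("scene","top"):
    p,d=ctrl.capture(n); cv2.imwrite(f"pics/{n}0.png",p[:,:,::-1]); np.savez(f"{n}0.npz",p=p,d=d)
    print(ctrl.camera_params(n))
E
```

```text
pics
{'time_s': 0.0, 'joint_pos': array([-1.37160100e+00,  3.51242023e-01,  1.65241344e+00, -2.29861618e-05,
        1.13912821e+00, -8.46008777e-02]), 'joint_velocities': array([-1.45845218e-03, -9.30244249e-05,  9.45777762e-04, -1.43227675e-03,
        8.91564098e-04, -4.30527692e-04]), 'effort': array([-1.01260506e-03, -5.06100655e+01, -2.91407096e+01, -1.38452451e-04,
        4.52082095e-03,  2.43281141e-05]), 'eef_pos': array([ 153.95796567, -527.68577831,  247.75929613]), 'tcp_rot': array([-5.93938132e-04,  9.89948489e-01,  1.41427134e-01, -4.45213949e-05]), 'wrist_force': array([-0.36210498, -0.5064587 ,  0.4649846 ]), 'moment': array([-0.03367403, -0.01091586, -0.03943652]), 'gripper_force': 0.0, 'width': 1.0024672392910476}
{'intrinsics': array([[377.79691853,   0.        , 253.86426242],
       [  0.        , 377.79691853, 192.73067772],
       [  0.        ,   0.        ,   1.        ]]), 'pose': array([[ 5.11883060e-01,  7.22245445e-01, -4.65120683e-01,
         9.93154686e+02],
       [ 8.58996543e-01, -4.36657032e-01,  2.67311756e-01,
        -3.41539080e+02],
       [-1.00335191e-02, -5.36369419e-01, -8.43923679e-01,
         9.96365375e+02],
       [ 0.00000000e+00,  0.00000000e+00,  0.00000000e+00,
         1.00000000e+00]])}
{'intrinsics': array([[439.93695548,   0.        , 261.99187312],
       [  0.        , 439.93695548, 186.10060565],
       [  0.        ,   0.        ,   1.        ]]), 'pose': array([[ 3.71922546e-03, -9.89478755e-01,  1.44630426e-01,
         3.83881157e+02],
       [-9.99937893e-01, -2.16039193e-03,  1.09336091e-02,
        -9.77277378e+01],
       [-1.05061156e-02, -1.44662108e-01, -9.89425336e-01,
         1.37419531e+03],
       [ 0.00000000e+00,  0.00000000e+00,  0.00000000e+00,
         1.00000000e+00]])}
```

View pics/scene0.png

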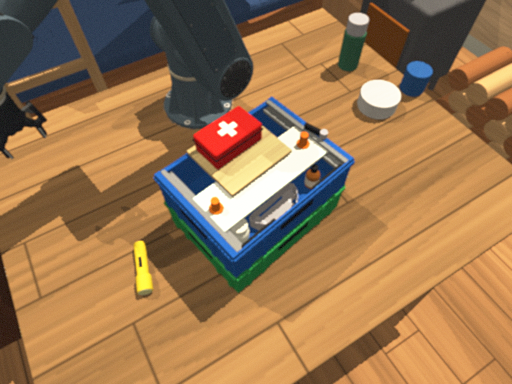

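View pics/top0.png

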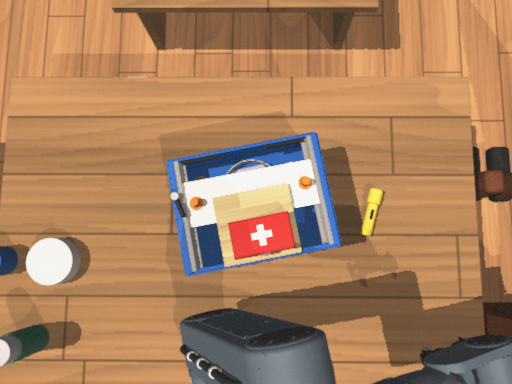

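The scene view shows the crate with the white cover mid-track, the deck and box, and the torch to the right. In the top view the pegs are at (196,203) and (306,183), the latch runs about (175,196) to (184,215), and the crate corners are about (168,160), (317,134), (340,245) and (187,273).

```bash
cat > h.py <<'E'
from plant import ctrl
import cv2,numpy as np
def world(d,n,cp=None):
    c=cp or ctrl.camera_params(n);K=c["intrinsics"];T=c["pose"]
    v,u=np.mgrid[:d.shape[0],:d.shape[1]]
    P=np.stack([(u-K[0,2])/K[0,0]*d,(v-K[1,2])/K[1,1]*d,d],-1)
    return P@T[:3,:3].T+T[:3,3]
E
python3 - <<'E'
from h import *
for n in("top","scene"):
    z=np.load(n+"0.npz");p=z["p"].astype(int);W=world(z["d"],n);R,G,B=p[...,0],p[...,1],p[...,2]
    x,y,h=W[...,0],W[...,1],W[...,2]
    reg=(x>250)&(x<750)&(abs(y)<350)&(z["d"]>0)
    m=reg&(B>120)&(B-R>70)&(h>230)&(h<250)
    q=W[m][:,:2].astype(np.float32); r=cv2.minAreaRect(q);print(n,"rim",r,np.median(h[m]),m.sum())
    m=(reg&(R>170)&(R-B>110)&(G<150)&(G>60)&(h>225)).astype(np.uint8)
    k,l,s,c=cv2.connectedComponentsWithStats(m)
    for i in range(1,k):
        if s[i,4]>15:
            w=W[l==i];t=w[w[:,2]>w[:,2].max()-8];print("orange",s[i],c[i],w.mean(0),"top",t.mean(0),t.min(0),t.max(0),len(t))
    m=(reg&(p.max(-1)<70)&(h>247)&(h<270)).astype(np.uint8)
    k,l,s,c=cv2.connectedComponentsWithStats(m)
    for i in range(1,k):
        if s[i,4]>15:
            w=W[l==i];print("black",s[i],w.mean(0),cv2.minAreaRect(w[:,:2].astype(np.float32)))
    m=reg&(p.min(-1)>190)&(h>215)&(h<240)
    print("white",cv2.minAreaRect(W[m][:,:2].astype(np.float32)),np.median(h[m]))
E
```

```text
top rim ((508.27520751953125, -58.99604797363281), (307.9967346191406, 407.5072937011719), 11.35468864440918) 239.04608000118776 1952
orange [299 177  12  10  50] [304.5 182.3] [ 559.02347653 -195.46562033  245.89814612] top [ 557.2814654  -192.03225166  265.14289357] [ 551.23332593 -205.40889576  260.18696165] [ 569.61660784 -185.1142507   267.93271306] 16
orange [190 197  12  11  54] [195.40740741 202.2037037 ] [505.54178904  85.1967942  253.84279801] top [504.63769821  85.53697635 266.97591242] [494.60553596  79.10766973 263.44366746] [515.25219696  96.55052467 271.09204549] 31
orange [ 228  212   67   46 1833] [260.99399891 234.44298963] [422.14001483 -83.99114464 306.1084453 ] top [421.66837912 -83.41291017 308.027045  ] [ 370.4020342  -160.91903496  306.00272215] [474.05565759  -3.91518114 313.99973915] 1242
black [176 199   9  18  50] [490.60195617 122.92433204 257.11875613] ((491.230224609375, 124.47469329833984), (46.6658821105957, 7.539970397949219), 23.084272384643555)
white ((534.24169921875, -56.037353515625), (122.89940643310547, 340.7115173339844), 11.123014450073242) 
[... 1125 characters left out ...]
339917  90.28487469 233.52656481] top [516.05339917  90.28487469 233.52656481] [502.16037325  77.07946045 230.47780219] [521.72699403 104.86159092 236.8100761 ] 20
orange [209 202  14  12  68] [215.63235294 208.32352941] [ 567.53082316 -199.66168452  240.37625807] top [ 569.23563084 -200.14165275  265.74713043] [ 564.74315324 -207.13498117  262.16481414] [ 572.32880705 -191.9847701   269.94157094] 11
black [305 124  15  12  83] [494.83511972 122.38083965 255.99205595] ((494.9753112792969, 124.21870422363281), (46.015769958496094, 10.038371086120605), 22.82556915283203)
white ((561.635498046875, -51.72059631347656), (180.73281860351562, 345.5639343261719), 9.916099548339844) 231.0870482419533
```

Request:
play_rows:
  series:
    - [-1, [0, 0, -30], 0.085]
    - [-1, [24, -13.5, -10], 0]
    - [-1, [24, -13.5, -10], 0]
    - [-1, [24, -13.5, -10], 0]
    - [-1, [24, -13.5, 0], 0]
    - [-1, [24, -13.5, 0], 0]
    - [-1, [24, -13.5, 0], 0]
    - [-1, [24, -13.5, 0], 0]
    - [-1, [24, -13.5, 0], 0]
    - [-1, [24, -13.5, 0], 0]
    - [-1, [24, -13.5, 0], 0]
    - [-1, [24, -13.5, 0], 0]
  force: 20

```text
time_s: 1.1
eef_pos: [384.3, -329.1, 308.1]
tcp_rot: [-0.0, 0.995, 0.099, -0.0]
wrist_force: [0.2, 0.4, 0.2]
width: -0.002
gripper_force: 0.0
```

```bash
cat >> h.py <<'E'
C=np.array([509,-60.5]);Y=0.1985
def crate(p):
    d=np.asarray(p)[...,:2]-C;c,s=np.cos(Y),np.sin(Y)
    return np.stack([c*d[...,0]+s*d[...,1],-s*d[...,0]+c*d[...,1]],-1)
def rep():
    s=ctrl.state();q=s["tcp_rot"];R=np.array([1-2*(q[2]**2+q[3]**2),2*(q[1]*q[2]+q[0]*q[3])])
    f=s["wrist_force"];print(round(s["time_s"],2),crate(s["eef_pos"]).round(1),s["eef_pos"].round(1),"yaw",np.arctan2(R[1],R[0]).round(4),"Fx,Fy",(crate(f[:2]+C)).round(2),f[2].round(2),"w",s["width"])
if __name__=="__main__":rep()
E
python3 h.py
```

```text
1.1 [-175.3 -238.8] [ 384.3 -329.1  308.1] yaw 0.1987 Fx,Fy [0.31 0.3 ] 0.16 w -0.002277662400069994
```

Request:
play_rows:
  series:
    - [-1, [24, -13.5, 0], 0]
    - [-1, [24, -13.5, 0], 0]
    - [-1, [24, -13.5, 0], 0]
    - [-1, [24, -13.5, 0], 0]
    - [-1, [24, -13.5, 0], 0]
    - [-1, [24, -13.5, 0], 0]
    - [-1, [18, -10, 0], 0]
    - [-1, [0, 0, 0], 0]
    - [-1, [0, 0, 0], 0]

```text
time_s: 1.85
eef_pos: [524.5, -208.5, 307.7]
tcp_rot: [-0.0, 0.995, 0.1, -0.0]
wrist_force: [-0.1, -0.0, -0.6]
width: 0.004
gripper_force: 0.0
```

```bash
python3 - <<'E'
from h import *
rep()
o=[]
c=ctrl.camera_params("wrist");p,d=ctrl.capture("wrist");np.savez("w1.npz",p=p,d=d,**c);o.append(p)
p,d=ctrl.capture("scene");o.append(p[80:272,130:386].repeat(2,0).repeat(2,1))
cv2.imwrite("pics/a1.png",cv2.resize(np.hstack(o),(800,300))[:,:,::-1])
E
```

```text
1.85 [ -14.  -148.2] [ 524.5 -208.5  307.7] yaw 0.2005 Fx,Fy [-0.09  0.01] -0.61 w 0.003506723519887198
```

View pics/a1.png

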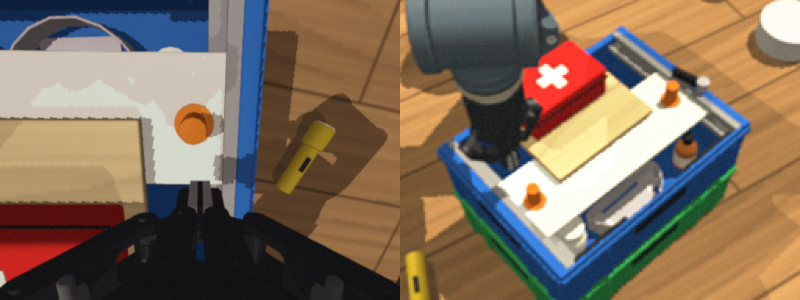

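The fingers stand just behind the right peg (peg near (192,123), fingertips near (203,190) in the left half), clear of the deck and box. I'll refine the peg, crate wall and fingertip positions from the wrist depth.

```bash
python3 - <<'E'
from h import *
z=np.load("w1.npz");p=z["p"].astype(int);W=world(z["d"],"",{"intrinsics":z["intrinsics"],"pose":z["pose"]});R,G,B=p[...,0],p[...,1],p[...,2]
h=W[...,2];cr=crate(W)
m=(R>150)&(R-B>90)&(R-G>40)&(z["d"]>0)&(h>262)&(h<272)&(cr[...,1]<-120)
t=cr[m];print("peg top",t.mean(0),t.min(0),t.max(0),m.sum(),h[m].mean(),cv2.minEnclosingCircle(t.astype(np.float32)))
m=(B-R>70)&(h>236)&(h<244)&(cr[...,1]<-150);t=cr[m]
print("right wall top",t.min(0),t.max(0),np.percentile(t[:,1],[2,50,98]))
for lo in (-50,0,40,80):
    k=(t[:,0]>lo)&(t[:,0]<lo+40);print(lo,np.percentile(t[k,1],[2,50,98]) if k.sum()>5 else None)
m=(p.max(-1)<90)&(z["d"]>0)&(abs(cr[...,0]+14)<18)&(abs(cr[...,1]+148)<25);print("tips zmin",np.percentile(h[m],[0,1,5]),cr[m].min(0),cr[m].max(0))
k=m&(h<np.percentile(h[m],20));print(cr[k].min(0),cr[k].max(0))
m=(p.min(-1)>170)&(abs(h-230)<6)
print("cover far edge",[np.percentile(cr[m&(abs(cr[...,1]-y)<5)][:,0],[1,99]) for y in (-110,-165)], np.median(h[m]))
E
```

```text
peg top [  24.43369151 -143.15936146] [  13.80791899 -153.78144903] [  34.5630599  -132.42217351] 972 266.5452192205596 ((24.243776321411133, -143.21694946289062), 10.84200382232666)
right wall top [ -67.76553305 -197.93445584] [ 118.90230744 -182.25474763] [-197.09001407 -189.77019378 -182.69619156]
-50 [-196.85165592 -189.87335332 -182.92495505]
0 [-197.10912554 -189.75233899 -182.68769199]
40 [-197.12262699 -189.83637117 -182.61654086]
80 [-197.20525962 -189.83340924 -182.69957374]
tips zmin [234.43204562 300.39308074 313.34186313] [ -28.11115916 -172.9994552 ] [   3.9967637  -123.00120768]
[ -28.11115916 -172.96953189] [   0.32763684 -123.1360699 ]
cover far edge [array([-33.49731894,  82.74343961]), array([-33.84737322,  82.32600357])] 229.6924419673885
```

Request:
play_rows:
  series:
    - [-1, [0, -5, 20], 0]
    - [-1, [0, 0, 20], 0]
    - [-1, [0, 0, 6], 0]
    - [-1, [0, 0, 0], 0]
    - [-1, [4, 0, 0], 0]
    - [-1, [4, 0, 0], 0]
    - [-1, [3, 0, 0], 0]
    - [-1, [2, 0, 0], 0]
    - [-1, [2, 0, 0], 0]
    - [-1, [2, 0, 0], 0]
    - [-1, [0, 0, 0], 0]

```text
time_s: 2.87
eef_pos: [540.1, -200.8, 262.4]
tcp_rot: [0.0, 0.995, 0.099, -0.0]
wrist_force: [-1.0, 0.2, 0.3]
width: -0.0
gripper_force: 0.3
```

```bash
sed -i 's/C=np.array.*;Y/C=np.array([508.6,-58.5]);Y/' h.py; python3 h.py
```

```text
2.87 [   2.9 -145.7] [ 540.1 -200.8  262.4] yaw 0.199 Fx,Fy [-0.97  0.44] 0.34 w -0.00047430834714602997
```

Request:
play_rows:
  series:
    - [-1, [1, 0, 0], 0]
    - [-1, [1, 0, 0], 0]
    - [-1, [1, 0, 0], 0]
    - [-1, [1, 0, 0], 0]

```text
time_s: 3.2
eef_pos: [543.4, -200.2, 262.4]
tcp_rot: [0.0, 0.995, 0.099, -0.001]
wrist_force: [-5.8, -2.1, 3.5]
width: -0.001
gripper_force: 2.9
```

```bash
python3 h.py
```

```text
3.2 [   6.2 -145.8] [ 543.4 -200.2  262.4] yaw 0.1987 Fx,Fy [-6.09 -0.9 ] 3.54 w -0.001197743751799204
```

Request:
play_rows:
  series:
    - [-1, [1, 0, 0], 0]
    - [-1, [1, 0, 0], 0]
    - [-1, [1, 0, 0], 0]
    - [-1, [1, 0, 0], 0]

```text
time_s: 3.53
eef_pos: [547.3, -199.5, 262.4]
tcp_rot: [0.0, 0.995, 0.099, -0.001]
wrist_force: [-5.7, -0.4, 2.6]
width: -0.002
gripper_force: 2.9
```

```bash
python3 - <<'E'
from h import *
rep()
p,d=ctrl.capture("scene");cv2.imwrite("pics/b1.png",cv2.resize(p[80:240,150:360],(630,480))[:,:,::-1])
c=ctrl.camera_params("top");p,d=ctrl.capture("top");np.savez("t1.npz",p=p,d=d)
p=p.astype(int);W=world(d,"top");cr=crate(W);m=(p.min(-1)>190)&(abs(W[...,2]-230)<7)
for y in (-120,-60,0,60,120): print(y,np.percentile(cr[m&(abs(cr[...,1]-y)<6)][:,0],[98,100]))
E
```

```text
3.53 [  10.2 -145.8] [ 547.3 -199.5  262.4] yaw 0.1987 Fx,Fy [-5.64  0.71] 2.6 w -0.002108058141765992
-120 [4.09890998 4.20473987]
-60 [88.29597788 88.78069652]
0 [86.60559859 87.88486554]
60 [86.22953952 87.84463565]
120 [83.79164897 86.36473962]
```

Request:
play_rows:
  series:
    - [-1, [1, 0, 0], 0]
    - [-1, [1, 0, 0], 0]
    - [-1, [1, 0, 0], 0]
    - [-1, [1, 0, 0], 0]
    - [-1, [1, 0, 0], 0]
    - [-1, [1, 0, 0], 0]
    - [-1, [0, 0, 0], 0]

```text
time_s: 4.22
eef_pos: [553.4, -198.2, 262.4]
tcp_rot: [0.0, 0.995, 0.099, -0.0]
wrist_force: [-5.2, -1.0, 3.4]
width: -0.001
gripper_force: 2.4
```

```bash
python3 h.py
```

```text
4.22 [  16.4 -145.8] [ 553.4 -198.2  262.4] yaw 0.1987 Fx,Fy [-5.25  0.06] 3.38 w -0.0014783021243126003
```

Request:
play_rows:
  series:
    - [-1, [-6, 0, 0], 0]
    - [-1, [-4, 0, -18], 0]
    - [-1, [-4, -20, -18], 0]
    - [-1, [-4, -35, 0], 0]
    - [-1, [-4, -35, 0], 0]
    - [-1, [-3, -35, 0], 0]
    - [-1, [0, -35, 0], 0]
    - [-1, [0, -35, 0], 0]
    - [-1, [0, -35, 0], 0]
    - [-1, [0, -35, 0], 0]
    - [-1, [0, -26, 0], 0]
    - [-1, [0, 0, 0], 0]

```text
time_s: 5.22
eef_pos: [470.6, 85.7, 298.4]
tcp_rot: [-0.001, 0.995, 0.101, 0.0]
wrist_force: [-0.4, -0.9, -0.3]
width: -0.0
gripper_force: 0.0
```

```bash
python3 - <<'E'
from h import *
rep()
c=ctrl.camera_params("wrist");p,d=ctrl.capture("wrist");p=p.astype(int)
W=world(d,"",c);R,G,B=p[...,0],p[...,1],p[...,2]
h=W[...,2];cr=crate(W)
m=(R>150)&(R-B>90)&(R-G>40)&(d>0)&(h>262)&(h<272)&(cr[...,1]>120)
print("peg",cv2.minEnclosingCircle(cr[m].astype(np.float32)),h[m].mean())
m=(B-R>70)&(h>236)&(h<244)&(cr[...,1]>150);t=cr[m]
print("left wall",np.percentile(t[:,1],[2,50,98]))
m=(p.max(-1)<80)&(d>0)&(h>250)&(h<265)&(cr[...,1]>165)
print("latch",cv2.minAreaRect(cr[m].astype(np.float32)),m.sum(),h[m].mean(),cr[m].min(0),cr[m].max(0))
E
```

```text
5.22 [ -8.8 148.8] [470.6  85.7 298.4] yaw 0.2019 Fx,Fy [-0.6  -0.79] -0.31 w -0.000489785367730366
peg ((27.49588394165039, 145.1308135986328), 10.65960693359375) 266.5432478317139
left wall [185.14231269 192.77939091 199.57210033]
latch ((28.085176467895508, 185.64956665039062), (65.4377670288086, 14.27248477935791), 8.021798133850098) 1677 257.55694823806016 [ -4.46111162 174.57006402] [ 60.73421889 194.50329479]
```

Request:
play_rows:
  series:
    - [-1, [0, 3, 18], 0]
    - [-1, [0, 0, 18], 0]
    - [-1, [0, 0, 0], 0]
    - [-1, [4, 0, 0], 0]
    - [-1, [4, 0, 0], 0]
    - [-1, [3, 0, 0], 0]
    - [-1, [2, 0, 0], 0]
    - [-1, [1, 0, 0], 0]
    - [-1, [1, 0, 0], 0]
    - [-1, [1, 0, 0], 0]
    - [-1, [1, 0, 0], 0]
    - [-1, [1, 0, 0], 0]

```text
time_s: 6.27
eef_pos: [489.1, 82.8, 262.7]
tcp_rot: [0.0, 0.995, 0.099, -0.001]
wrist_force: [-9.2, -2.2, 7.4]
width: -0.002
gripper_force: 4.8
```

```bash
python3 h.py
```

```text
6.27 [  8.7 142.4] [489.1  82.8 262.7] yaw 0.199 Fx,Fy [-9.47 -0.36] 7.41 w -0.0021793684336388094
```

Request:
play_rows:
  series:
    - [-1, [0.5, 0, -0.2], 0]
    - [-1, [0.5, 0, -0.2], 0]

```text
time_s: 6.43
eef_pos: [490.5, 83.1, 262.8]
tcp_rot: [0.0, 0.995, 0.099, -0.001]
wrist_force: [-3.6, 0.1, 0.3]
width: 0.0
gripper_force: 1.6
```

```bash
python3 h.py
```

```text
6.43 [ 10.1 142.4] [490.5  83.1 262.8] yaw 0.199 Fx,Fy [-3.53  0.83] 0.28 w 0.00030824327094340913
```

Request:
play_rows:
  series:
    - [-1, [1, 0, 0], 0]
    - [-1, [1, 0, 0], 0]
    - [-1, [1, 0, 0], 0]
    - [-1, [1, 0, 0], 0]
    - [-1, [1, 0, 0], 0]

```text
time_s: 6.85
eef_pos: [495.6, 84.1, 262.8]
tcp_rot: [-0.0, 0.995, 0.099, -0.001]
wrist_force: [-5.8, -1.2, 4.3]
width: 0.002
gripper_force: 2.9
```

Request:
play_rows:
  series:
    - [-1, [1, 0, 0], 0]
    - [-1, [1, 0, 0], 0]
    - [-1, [1, 0, 0], 0]
    - [-1, [1, 0, 0], 0]
    - [-1, [1, 0, 0], 0]

```text
time_s: 7.27
eef_pos: [500.5, 85.1, 262.8]
tcp_rot: [-0.0, 0.995, 0.099, -0.001]
wrist_force: [-6.3, -0.8, 3.8]
width: -0.001
gripper_force: 2.9
```

```bash
python3 h.py
```

```text
7.27 [ 20.3 142.4] [500.5  85.1 262.8] yaw 0.1989 Fx,Fy [-6.32  0.44] 3.83 w -0.0009187618076056856
```

Request:
play_rows:
  series:
    - [-1, [1, 0, 0], 0]
    - [-1, [1, 0, 0], 0]
    - [-1, [1, 0, 0], 0]
    - [-1, [1, 0, 0], 0]
    - [-1, [1, 0, 0], 0]

```text
time_s: 7.68
eef_pos: [505.4, 86.1, 262.8]
tcp_rot: [-0.0, 0.995, 0.099, -0.001]
wrist_force: [-6.2, 0.1, 4.1]
width: 0.001
gripper_force: 2.9
```

Request:
play_rows:
  series:
    - [-1, [1, 0, 0], 0]
    - [-1, [1, 0, 0], 0]
    - [-1, [1, 0, 0], 0]
    - [-1, [1, 0, 0], 0]
    - [-1, [0, 0, 0], 0]

```text
time_s: 8.1
eef_pos: [509.4, 86.9, 262.8]
tcp_rot: [0.0, 0.995, 0.099, -0.0]
wrist_force: [-4.7, -0.9, 2.5]
width: 0.0
gripper_force: 2.3
```

```bash
python3 h.py
```

```text
8.1 [ 29.5 142.3] [509.4  86.9 262.8] yaw 0.1989 Fx,Fy [-4.8   0.02] 2.51 w 3.0537287812062224e-05
```

Request:
play_rows:
  series:
    - [-1, [-6, 0, 0], 0]
    - [-1, [-4, 0, -18], 0]
    - [-1, [-4, 20, -18], 0]
    - [-1, [-4, 35, 0], 0]
    - [-1, [-4, 35, 0], 0]
    - [-1, [-2, 35, 0], 0]
    - [-1, [0, 35, 0], 0]
    - [-1, [0, 35, 0], 0]
    - [-1, [0, 35, 0], 0]
    - [-1, [0, 35, 0], 0]
    - [-1, [0, 23, 0], 0]
    - [-1, [0, 0, 0], 0]

```text
time_s: 9.1
eef_pos: [543.2, -204.1, 298.4]
tcp_rot: [0.001, 0.995, 0.098, 0.0]
wrist_force: [0.7, -0.8, 0.2]
width: -0.002
gripper_force: 0.0
```

```bash
cat > peg.py <<'E'
from h import *
import sys
rep()
c=ctrl.camera_params("wrist");p,d=ctrl.capture("wrist");p=p.astype(int)
W=world(d,"",c);R,G,B=p[...,0],p[...,1],p[...,2]
h=W[...,2];cr=crate(W);s=np.sign(crate(ctrl.state()["eef_pos"])[1])
m=(R>150)&(R-B>90)&(R-G>40)&(d>0)&(h>262)&(h<272)&(cr[...,1]*s>120)
print("peg",cv2.minEnclosingCircle(cr[m].astype(np.float32)),h[m].mean())
m=(p.min(-1)>150)&(abs(h-230)<5)
e=[(y,np.percentile(cr[m&(abs(cr[...,1]-y)<4)][:,0],99)) for y in (s*110,s*70,s*50)]
print("edge",e)
E
python3 peg.py
```

```text
9.1 [   5.2 -149.6] [ 543.2 -204.1  298.4] yaw 0.1956 Fx,Fy [ 0.5  -0.91] 0.22 w -0.0024410964856084365
peg ((40.13774490356445, -145.49423217773438), 10.744871139526367) 266.52795489796506
edge [(np.float64(-110.0), np.float64(99.90909101482615)), (np.float64(-70.0), np.float64(101.77111220745306)), (np.float64(-50.0), np.float64(102.48043186017713))]
```

Request:
play_rows:
  series:
    - [-1, [0, -4, 18], 0]
    - [-1, [0, 0, 18], 0]
    - [-1, [0, 0, 0], 0]
    - [-1, [4, 0, -0.5], 0]
    - [-1, [3, 0, 0], 0]
    - [-1, [2, 0, 0], 0]
    - [-1, [1, 0, 0], 0]
    - [-1, [1, 0, 0], 0]
    - [-1, [1, 0, 0], 0]
    - [-1, [1, 0, 0], 0]

```text
time_s: 9.98
eef_pos: [554.6, -193.8, 263.4]
tcp_rot: [0.0, 0.995, 0.099, -0.001]
wrist_force: [-7.7, -1.5, 5.2]
width: 0.001
gripper_force: 3.7
```

Request:
play_rows:
  series:
    - [-1, [1, 0, 0], 0]
    - [-1, [0.5, 0, 0], 0]

```text
time_s: 10.15
eef_pos: [555.8, -193.7, 263.4]
tcp_rot: [0.0, 0.995, 0.099, -0.001]
wrist_force: [-6.6, -1.0, 4.5]
width: -0.0
gripper_force: 3.3
```

```bash
python3 h.py
```

```text
10.15 [  19.6 -141.8] [ 555.8 -193.7  263.4] yaw 0.1987 Fx,Fy [-6.62  0.32] 4.46 w -9.697485071243069e-05
```

Request:
play_rows:
  series:
    - [-1, [1, 0, 0], 0]
    - [-1, [1, 0, 0], 0]
    - [-1, [1, 0, 0], 0]
    - [-1, [1, 0, 0], 0]
    - [-1, [1, 0, 0], 0]
    - [-1, [1, 0, 0], 0]

```text
time_s: 10.65
eef_pos: [561.6, -192.6, 263.5]
tcp_rot: [0.0, 0.995, 0.099, -0.001]
wrist_force: [-5.9, -1.5, 3.5]
width: -0.002
gripper_force: 3.1
```

Request:
play_rows:
  series:
    - [-1, [1, 0, 0], 0]
    - [-1, [1, 0, 0], 0]
    - [-1, [1, 0, 0], 0]
    - [-1, [1, 0, 0], 0]
    - [-1, [1, 0, 0], 0]
    - [-1, [1, 0, 0], 0]

```text
time_s: 11.15
eef_pos: [567.5, -191.5, 263.5]
tcp_rot: [0.0, 0.995, 0.099, -0.001]
wrist_force: [-6.4, -2.4, 3.5]
width: 0.003
gripper_force: 3.1
```

Request:
play_rows:
  series:
    - [-1, [1, 0, 0], 0]
    - [-1, [1, 0, 0], 0]
    - [-1, [1, 0, 0], 0]
    - [-1, [1, 0, 0], 0]
    - [-1, [1, 0, 0], 0]
    - [-1, [1, 0, 0], 0]

```text
time_s: 11.65
eef_pos: [573.4, -190.2, 263.4]
tcp_rot: [0.0, 0.995, 0.099, -0.001]
wrist_force: [-6.5, -1.0, 4.2]
width: -0.002
gripper_force: 3.2
```

Request:
play_rows:
  series:
    - [-1, [1, 0, 0], 0]
    - [-1, [1, 0, 0], 0]
    - [-1, [1, 0, 0], 0]
    - [-1, [1, 0, 0], 0]
    - [-1, [0, 0, 0], 0]

```text
time_s: 12.07
eef_pos: [577.4, -189.4, 263.5]
tcp_rot: [0.0, 0.995, 0.099, -0.001]
wrist_force: [-5.2, -1.3, 3.4]
width: 0.001
gripper_force: 2.6
```

```bash
python3 h.py
```

```text
12.07 [  41.6 -141.9] [ 577.4 -189.4  263.5] yaw 0.1985 Fx,Fy [-5.32 -0.24] 3.39 w 0.001035165853628253
```

Request:
play_rows:
  series:
    - [-1, [-6, 0, 0], 0]
    - [-1, [-4, 0, -18], 0]
    - [-1, [-4, -20, -18], 0]
    - [-1, [-4, -35, 0], 0]
    - [-1, [-4, -35, 0], 0]
    - [-1, [-2, -35, 0], 0]
    - [-1, [0, -35, 0], 0]
    - [-1, [0, -35, 0], 0]
    - [-1, [0, -35, 0], 0]
    - [-1, [0, -35, 0], 0]
    - [-1, [0, -22, 0], 0]
    - [-1, [0, 0, 0], 0]

```text
time_s: 13.07
eef_pos: [496.6, 90.7, 299.4]
tcp_rot: [-0.0, 0.995, 0.101, 0.0]
wrist_force: [-0.3, -0.5, 0.6]
width: 0.001
gripper_force: 0.0
```

```bash
python3 peg.py
```

```text
13.07 [ 17.7 148.6] [496.6  90.7 299.4] yaw 0.2019 Fx,Fy [-0.37 -0.45] 0.6 w 0.0007150169649109769
peg ((52.83081817626953, 145.05455017089844), 10.710736274719238) 266.5447192555069
edge [(np.float64(110.0), np.float64(113.12518937020069)), (np.float64(70.0), np.float64(114.41355675943521)), (np.float64(50.0), np.float64(115.59825614306907))]
```

Request:
play_rows:
  series:
    - [-1, [0, 3, 18], 0]
    - [-1, [0, 0, 18], 0]
    - [-1, [0, 0, 0], 0]
    - [-1, [4, 0, -0.5], 0]
    - [-1, [4, 0, 0], 0]
    - [-1, [2, 0, 0], 0]
    - [-1, [1, 0, 0], 0]
    - [-1, [1, 0, 0], 0]
    - [-1, [1, 0, 0], 0]
    - [-1, [0.5, 0, 0], 0]

```text
time_s: 13.95
eef_pos: [511.3, 87.2, 263.9]
tcp_rot: [0.0, 0.995, 0.099, -0.0]
wrist_force: [-4.6, -0.7, 4.0]
width: 0.004
gripper_force: 2.7
```

Request:
play_rows:
  series:
    - [-1, [0.5, 0, 0], 0]
    - [-1, [0.5, 0, 0], 0]
    - [-1, [1, 0, 0], 0]

```text
time_s: 14.2
eef_pos: [512.5, 87.5, 263.9]
tcp_rot: [0.0, 0.995, 0.099, -0.001]
wrist_force: [-7.5, -0.9, 5.8]
width: 0.002
gripper_force: 4.0
```

```bash
python3 h.py
```

```text
14.2 [ 32.7 142.4] [512.5  87.5 263.9] yaw 0.199 Fx,Fy [-7.57  0.63] 5.77 w 0.0022151949331283565
```

Request:
play_rows:
  series:
    - [-1, [0.5, 0, 0], 0]
    - [-1, [0.5, 0, 0], 0]
    - [-1, [1, 0, 0], 0]
    - [-1, [1, 0, 0], 0]

```text
time_s: 14.53
eef_pos: [515.6, 88.2, 263.9]
tcp_rot: [0.0, 0.995, 0.099, -0.001]
wrist_force: [-7.4, -0.2, 5.2]
width: 0.004
gripper_force: 4.0
```

Request:
play_rows:
  series:
    - [-1, [1, 0, 0], 0]
    - [-1, [1, 0, 0], 0]
    - [-1, [1, 0, 0], 0]
    - [-1, [1, 0, 0], 0]
    - [-1, [1, 0, 0], 0]

```text
time_s: 14.95
eef_pos: [520.5, 89.2, 263.9]
tcp_rot: [-0.0, 0.995, 0.099, -0.001]
wrist_force: [-7.7, -0.9, 5.8]
width: 0.005
gripper_force: 4.1
```

Request:
play_rows:
  series:
    - [-1, [1, 0, 0], 0]
    - [-1, [1, 0, 0], 0]
    - [-1, [1, 0, 0], 0]
    - [-1, [1, 0, 0], 0]
    - [-1, [1, 0, 0], 0]
    - [-1, [1, 0, 0], 0]

```text
time_s: 15.45
eef_pos: [526.3, 90.4, 263.9]
tcp_rot: [-0.0, 0.995, 0.099, -0.001]
wrist_force: [-7.9, -0.3, 5.4]
width: -0.003
gripper_force: 4.0
```

```bash
python3 h.py
```

```text
15.45 [ 46.8 142.5] [526.3  90.4 263.9] yaw 0.199 Fx,Fy [-7.77  1.25] 5.42 w -0.002621586707457131
```

Request:
play_rows:
  series:
    - [-1, [0.5, 0, 0], 0]
    - [-1, [0.5, 0, 0], 0]
    - [-1, [0.5, 0, 0], 0]
    - [-1, [0.5, 0, 0], 0]

```text
time_s: 15.78
eef_pos: [528.3, 90.8, 263.9]
tcp_rot: [0.0, 0.995, 0.099, -0.001]
wrist_force: [-8.9, -0.8, 5.9]
width: -0.002
gripper_force: 4.0
```

Request:
play_rows:
  series:
    - [-1, [0.5, 0, 0], 0]
    - [-1, [0.5, 0, 0], 0]

```text
time_s: 15.95
eef_pos: [529.3, 91.0, 263.9]
tcp_rot: [0.0, 0.995, 0.099, -0.001]
wrist_force: [-8.2, -1.1, 5.1]
width: -0.003
gripper_force: 4.0
```

```bash
python3 h.py
```

```text
15.95 [ 49.8 142.5] [529.3  91.  263.9] yaw 0.199 Fx,Fy [-8.23  0.55] 5.1 w -0.0026015409180640144
```

Request:
play_rows:
  series:
    - [-1, [0.4, 0, 0], 0]
    - [-1, [0.4, 0, 0], 0]

```text
time_s: 16.12
eef_pos: [530.1, 91.1, 263.9]
tcp_rot: [0.0, 0.995, 0.099, -0.001]
wrist_force: [-7.8, -1.2, 5.7]
width: 0.002
gripper_force: 4.0
```

Request:
play_rows:
  series:
    - [-1, [0.3, 0, 0], 0]
    - [-1, [0.3, 0, 0], 0]

```text
time_s: 16.28
eef_pos: [530.6, 91.2, 263.9]
tcp_rot: [0.0, 0.995, 0.099, -0.001]
wrist_force: [-7.6, -1.3, 5.5]
width: -0.0
gripper_force: 4.0
```

```bash
python3 h.py
```

```text
16.28 [ 51.1 142.5] [530.6  91.2 263.9] yaw 0.199 Fx,Fy [-7.75  0.24] 5.53 w -0.00015128230251832328
```

Request:
play_rows:
  series:
    - [-1, [0.3, 0, 0], 0]
    - [-1, [0.3, 0, 0], 0]

```text
time_s: 16.45
eef_pos: [531.2, 91.4, 263.9]
tcp_rot: [0.0, 0.995, 0.099, -0.001]
wrist_force: [-8.1, -1.1, 5.9]
width: 0.001
gripper_force: 4.0
```

Request:
play_rows:
  series:
    - [-1, [0.3, 0, 0], 0]
    - [-1, [0.3, 0, 0], 0]

```text
time_s: 16.62
eef_pos: [531.8, 91.5, 263.9]
tcp_rot: [0.0, 0.995, 0.099, -0.001]
wrist_force: [-8.0, -0.6, 6.4]
width: 0.001
gripper_force: 4.0
```

```bash
python3 h.py
```

```text
16.62 [ 52.3 142.5] [531.8  91.5 263.9] yaw 0.1991 Fx,Fy [-7.94  0.96] 6.36 w 0.001140889944156787
```

Request:
play_rows:
  series:
    - [-1, [0.3, 0, 0], 0]
    - [-1, [0.3, 0, 0], 0]

```text
time_s: 16.78
eef_pos: [532.4, 91.6, 263.9]
tcp_rot: [0.0, 0.995, 0.099, -0.001]
wrist_force: [-7.1, -0.9, 6.0]
width: -0.003
gripper_force: 4.0
```

Request:
play_rows:
  series:
    - [-1, [0.3, 0, 0], 0]
    - [-1, [0.3, 0, 0], 0]

```text
time_s: 16.95
eef_pos: [532.7, 91.7, 263.9]
tcp_rot: [0.0, 0.995, 0.099, -0.002]
wrist_force: [-11.2, -0.9, 8.0]
width: -0.004
gripper_force: 5.8
```

```bash
python3 h.py
```

```text
16.95 [ 53.2 142.5] [532.7  91.7 263.9] yaw 0.199 Fx,Fy [-11.17   1.31] 8.02 w -0.00439131835529675
```

Request:
play_rows:
  series:
    - [-1, [0.1, 0, 0], 0]
    - [-1, [0, 0, 0], 0]
    - [-1, [0, 0, 0], 0]

```text
time_s: 17.2
eef_pos: [532.7, 91.7, 263.9]
tcp_rot: [0.0, 0.995, 0.099, -0.002]
wrist_force: [-10.3, -0.8, 7.8]
width: 0.002
gripper_force: 5.5
```

```bash
python3 h.py
```

```text
17.2 [ 53.2 142.5] [532.7  91.7 263.9] yaw 0.199 Fx,Fy [-10.21   1.28] 7.84 w 0.0019894749883046067
```

Request:
play_rows:
  series:
    - [-1, [-6, 0, 0], 0]
    - [-1, [-5, 0, -18], 0]
    - [-1, [-5, 20, -17], 0]
    - [-1, [-4, 35, 0], 0]
    - [-1, [-4, 35, 0], 0]
    - [-1, [-2, 35, 0], 0]
    - [-1, [0, 35, 0], 0]
    - [-1, [0, 35, 0], 0]
    - [-1, [0, 35, 0], 0]
    - [-1, [0, 35, 0], 0]
    - [-1, [0, 22, 0], 0]
    - [-1, [0, 0, 0], 0]

```text
time_s: 18.2
eef_pos: [565.4, -198.5, 298.2]
tcp_rot: [0.0, 0.995, 0.098, 0.0]
wrist_force: [0.1, -0.3, -0.3]
width: 0.002
gripper_force: 0.0
```

```bash
python3 peg.py
```

```text
18.2 [  28.  -148.5] [ 565.4 -198.5  298.2] yaw 0.1955 Fx,Fy [ 0.01 -0.35] -0.26 w 0.0016838067557338296
peg ((65.12677001953125, -145.61004638671875), 10.788346290588379) 266.53837203208803
edge [(np.float64(-110.0), np.float64(124.44086049871544)), (np.float64(-70.0), np.float64(125.68363418793729)), (np.float64(-50.0), np.float64(126.39404864387939))]
```

Request:
play_rows:
  series:
    - [-1, [0, -4, 18], 0]
    - [-1, [0, 0, 17], 0]
    - [-1, [0, 0, 0], 0]
    - [-1, [4, 0, -0.5], 0]
    - [-1, [4, 0, 0], 0]
    - [-1, [3, 0, 0], 0]
    - [-1, [1, 0, 0], 0]
    - [-1, [1, 0, 0], 0]
    - [-1, [1, 0, 0], 0]
    - [-1, [0.5, 0, 0], 0]
    - [-1, [0.5, 0, 0], 0]

```text
time_s: 19.17
eef_pos: [578.8, -187.9, 264.4]
tcp_rot: [0.0, 0.995, 0.099, -0.0]
wrist_force: [-5.6, -0.5, 2.8]
width: 0.003
gripper_force: 2.9
```

Request:
play_rows:
  series:
    - [-1, [0.5, 0, 0], 0]
    - [-1, [0.5, 0, 0], 0]

```text
time_s: 19.33
eef_pos: [579.4, -187.8, 264.3]
tcp_rot: [0.0, 0.995, 0.099, -0.001]
wrist_force: [-6.9, -1.3, 3.3]
width: 0.003
gripper_force: 3.1
```

```bash
python3 h.py
```

```text
19.33 [  43.9 -140.8] [ 579.4 -187.8  264.3] yaw 0.1986 Fx,Fy [-7.03  0.05] 3.25 w 0.002804644833332375
```

Request:
play_rows:
  series:
    - [-1, [0.5, 0, 0], 0]
    - [-1, [0.5, 0, 0], 0]
    - [-1, [0.5, 0, 0], 0]
    - [-1, [0.5, 0, 0], 0]
    - [-1, [0.5, 0, 0], 0]
    - [-1, [0.5, 0, 0], 0]

```text
time_s: 19.83
eef_pos: [582.4, -187.4, 264.4]
tcp_rot: [0.0, 0.995, 0.099, -0.001]
wrist_force: [-6.5, -1.9, 3.1]
width: -0.0
gripper_force: 3.0
```

Request:
play_rows:
  series:
    - [-1, [0.5, 0, 0], 0]
    - [-1, [0.5, 0, 0], 0]
    - [-1, [0.5, 0, 0], 0]
    - [-1, [0.4, 0, 0], 0]

```text
time_s: 20.17
eef_pos: [584.3, -187.0, 264.4]
tcp_rot: [0.0, 0.995, 0.099, -0.001]
wrist_force: [-5.8, -1.1, 3.5]
width: 0.003
gripper_force: 3.0
```

Request:
play_rows:
  series:
    - [-1, [0.4, 0, 0], 0]
    - [-1, [0.4, 0, 0], 0]

```text
time_s: 20.33
eef_pos: [585.1, -186.9, 264.3]
tcp_rot: [0.0, 0.995, 0.099, -0.001]
wrist_force: [-6.3, -2.4, 4.0]
width: 0.001
gripper_force: 2.9
```

```bash
python3 h.py
```

```text
20.33 [  49.7 -140.9] [ 585.1 -186.9  264.3] yaw 0.1985 Fx,Fy [-6.61 -1.08] 3.98 w 0.0008756271706067412
```

Request:
play_rows:
  series:
    - [-1, [0.3, 0, 0], 0]
    - [-1, [0.3, 0, 0], 0]
    - [-1, [0.3, 0, 0], 0]

```text
time_s: 20.58
eef_pos: [585.9, -186.7, 264.4]
tcp_rot: [0.0, 0.995, 0.099, -0.001]
wrist_force: [-6.4, -2.0, 3.5]
width: 0.003
gripper_force: 2.9
```

Request:
play_rows:
  series:
    - [-1, [0.3, 0, 0], 0]
    - [-1, [0.3, 0, 0], 0]

```text
time_s: 20.75
eef_pos: [586.5, -186.6, 264.4]
tcp_rot: [0.0, 0.995, 0.099, -0.001]
wrist_force: [-4.7, -1.6, 3.4]
width: -0.001
gripper_force: 2.9
```

Request:
play_rows:
  series:
    - [-1, [0.3, 0, 0], 0]
    - [-1, [0.3, 0, 0], 0]

```text
time_s: 20.92
eef_pos: [587.1, -186.5, 264.4]
tcp_rot: [0.0, 0.995, 0.099, -0.001]
wrist_force: [-6.1, -1.6, 3.4]
width: 0.001
gripper_force: 2.9
```

```bash
python3 h.py
```

```text
20.92 [  51.8 -140.9] [ 587.1 -186.5  264.4] yaw 0.1985 Fx,Fy [-6.33 -0.37] 3.4 w 0.001020828865646656
```

Request:
play_rows:
  series:
    - [-1, [0.3, 0, 0], 0]
    - [-1, [0.3, 0, 0], 0]

```text
time_s: 21.08
eef_pos: [587.7, -186.4, 264.3]
tcp_rot: [0.0, 0.995, 0.099, -0.001]
wrist_force: [-5.9, -0.8, 3.3]
width: -0.001
gripper_force: 2.9
```

Request:
play_rows:
  series:
    - [-1, [0.3, 0, 0], 0]
    - [-1, [0.3, 0, 0], 0]

```text
time_s: 21.25
eef_pos: [588.3, -186.2, 264.4]
tcp_rot: [0.0, 0.995, 0.099, -0.001]
wrist_force: [-6.0, -1.1, 3.6]
width: -0.001
gripper_force: 2.9
```

Request:
play_rows:
  series:
    - [-1, [0.3, 0, 0], 0]
    - [-1, [0.2, 0, 0], 0]

```text
time_s: 21.42
eef_pos: [588.8, -186.2, 264.3]
tcp_rot: [0.0, 0.995, 0.099, -0.001]
wrist_force: [-5.2, -1.2, 3.7]
width: 0.002
gripper_force: 2.9
```

```bash
python3 h.py
```

```text
21.42 [  53.4 -141. ] [ 588.8 -186.2  264.3] yaw 0.1984 Fx,Fy [-5.29 -0.13] 3.68 w 0.0024105956268432294
```

Request:
play_rows:
  series:
    - [-1, [0.3, 0, 0], 0]
    - [-1, [0.3, 0, 0], 0]

```text
time_s: 21.58
eef_pos: [589.2, -186.1, 264.3]
tcp_rot: [0.0, 0.995, 0.099, -0.001]
wrist_force: [-8.0, -2.0, 4.3]
width: -0.001
gripper_force: 4.4
```

Request:
play_rows:
  series:
    - [-1, [0.3, 0, 0], 0]
    - [-1, [0.2, 0, 0], 0]

```text
time_s: 21.75
eef_pos: [589.2, -186.1, 264.4]
tcp_rot: [0.0, 0.995, 0.099, -0.002]
wrist_force: [-11.4, -1.1, 5.7]
width: -0.001
gripper_force: 5.8
```

```bash
python3 h.py
```

```text
21.75 [  53.9 -141. ] [ 589.2 -186.1  264.4] yaw 0.1984 Fx,Fy [-11.44   1.16] 5.68 w -0.0014183342339076368
```

Request:
play_rows:
  series:
    - [-1, [0, 0, 0], 0]
    - [-1, [0, 0, 0], 0]
    - [-1, [0, 0, 0], 0]

```text
time_s: 22.0
eef_pos: [589.2, -186.1, 264.4]
tcp_rot: [0.0, 0.995, 0.099, -0.002]
wrist_force: [-10.3, -2.4, 4.6]
width: 0.003
gripper_force: 5.3
```

Request:
play_rows:
  series:
    - [-1, [-6, 0, 0], 0]
    - [-1, [-5, 0, -18], 0]
    - [-1, [-5, -20, -17], 0]
    - [-1, [-4, -35, 0], 0]
    - [-1, [-4, -35, 0], 0]
    - [-1, [-4, -35, 0], 0]
    - [-1, [-4, -35, 0], 0]
    - [-1, [-4, -35, 0], 0]
    - [-1, [-4, -35, 0], 0]
    - [-1, [0, -35, 0], 0]
    - [-1, [0, -22, 0], 0]
    - [-1, [0, 0, 0], 0]

```text
time_s: 23.0
eef_pos: [493.6, 91.1, 299.4]
tcp_rot: [-0.001, 0.995, 0.101, 0.0]
wrist_force: [0.0, -0.0, 0.3]
width: -0.005
gripper_force: 0.0
```

```bash
cat >> peg.py <<'E'
m=(p.max(-1)<80)&(d>0)&(h>250)&(h<265)&(cr[...,1]>165)&(cr[...,0]<62)
if m.any(): print("latch",cv2.minAreaRect(cr[m].astype(np.float32)),m.sum())
cv2.imwrite("pics/wl.png",p[:,:,::-1])
E
python3 peg.py
```

```text
23.0 [ 14.8 149.6] [493.6  91.1 299.4] yaw 0.2019 Fx,Fy [ 0.04 -0.01] 0.33 w -0.005073179103947094
peg ((75.36265563964844, 144.5648956298828), 10.841690063476562) 266.54171917000855
edge [(np.float64(110.0), np.float64(133.55073934884234)), (np.float64(70.0), np.float64(134.08554795713795)), (np.float64(50.0), np.float64(134.19338694623966))]
latch ((29.142704010009766, 186.01760864257812), (65.62519073486328, 14.414863586425781), 8.051589965820312) 1499[ WARN:0@0.295] global loadsave.cpp:1063 imwrite_ Unsupported depth image for selected encoder is fallbacked to CV_8U.
```

View pics/wl.png

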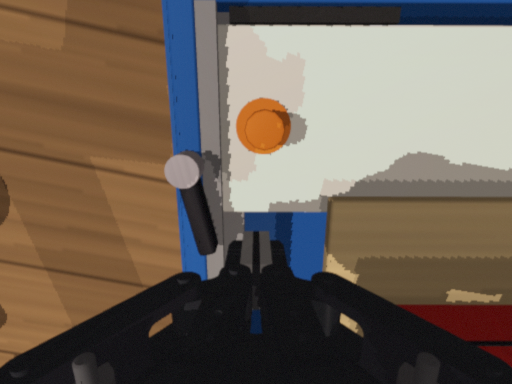

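The cover is home (left peg at 75.4 mm). The latch is still parked, with its knob at (183,170) and tip at (208,250). Next I'll go over to its outer side.

Request:
play_rows:
  series:
    - [-1, [-8, -22, 0], 0]
    - [-1, [-8, -22, 0], 0]
    - [-1, [-7, -20, 0], 0]
    - [-1, [0, 0, 0], 0]
    - [-1, [0, 0, 18], 0]
    - [-1, [0, 0, 18], 0]
    - [-1, [0, 0, 0], 0]
    - [-1, [0, 0, 0], 0]

```text
time_s: 23.72
eef_pos: [459.6, 145.2, 263.0]
tcp_rot: [0.0, 0.995, 0.099, -0.001]
wrist_force: [0.0, -0.0, 1.0]
width: 0.001
gripper_force: 0.0
```

```bash
python3 h.py
```

```text
23.72 [ -7.9 209.4] [459.6 145.2 263. ] yaw 0.1979 Fx,Fy [ 0.03 -0.04] 1.04 w 0.0007921992924616581
```

Request:
play_rows:
  series:
    - [-1, [0, 3.5, 0], 0]
    - [-1, [0, 3.5, 0], 0]
    - [-1, [0.8, 4.7, 0], 0]
    - [-1, [0.9, 4.7, 0], 0]
    - [-1, [1.7, 4.5, 0], 0]
    - [-1, [1.8, 4.4, 0], 0]
    - [-1, [2.6, 4.1, 0], 0]
    - [-1, [2.6, 4, 0], 0]

```text
time_s: 24.38
eef_pos: [476.4, 114.9, 263.2]
tcp_rot: [0.0, 0.995, 0.099, -0.0]
wrist_force: [-1.6, 0.4, 1.4]
width: -0.002
gripper_force: 1.0
```

```bash
python3 - <<'E'
from h import *
rep()
p,d=ctrl.capture("scene");cv2.imwrite("pics/c1.png",cv2.resize(p[90:210,210:370],(640,480))[:,:,::-1])
E
```

```text
24.38 [  2.6 176.4] [476.4 114.9 263.2] yaw 0.1987 Fx,Fy [-1.53  0.68] 1.37 w -0.00172886156661026
```

View pics/c1.png

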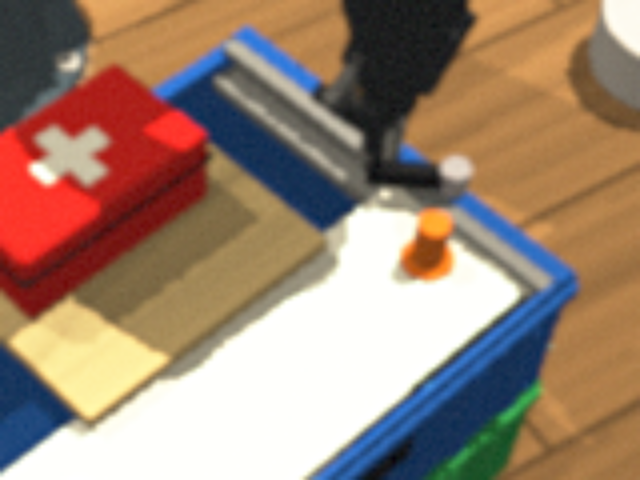

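The latch arm (knob at (455,172), tip at (375,170)) is partway round, with the fingers on its outer side. Continuing the arc.

Request:
play_rows:
  series:
    - [-1, [3.4, 3.5, 0], 0]
    - [-1, [3.4, 3.5, 0], 0]
    - [-1, [4, 2.7, 0], 0]
    - [-1, [4, 2.6, 0], 0]
    - [-1, [4.4, 1.9, 0], 0]
    - [-1, [4.4, 1.9, 0], 0]
    - [-1, [2.5, 0.6, 0], 0]
    - [-1, [2.5, 0.6, 0], 0]
    - [-1, [1.5, 0.4, 0], 0]

```text
time_s: 25.18
eef_pos: [509.6, 104.0, 263.2]
tcp_rot: [0.0, 0.995, 0.099, 0.0]
wrist_force: [-1.6, -1.8, 0.3]
width: 0.001
gripper_force: 1.0
```

```bash
python3 h.py
```

```text
25.18 [ 33.  159.1] [509.6 104.  263.2] yaw 0.1989 Fx,Fy [-1.88 -1.43] 0.25 w 0.001130844823060062
```

Request:
play_rows:
  series:
    - [-1, [0.7, 0, 0], 0]
    - [-1, [0.7, 0, 0], 0]
    - [-1, [0.5, 0, 0], 0]

```text
time_s: 25.43
eef_pos: [511.1, 104.5, 263.2]
tcp_rot: [0.0, 0.995, 0.099, 0.0]
wrist_force: [-1.6, -1.2, 0.8]
width: 0.0
gripper_force: 1.1
```

Request:
play_rows:
  series:
    - [-1, [0.4, 0, 0], 0]
    - [-1, [0.4, 0, 0], 0]

```text
time_s: 25.6
eef_pos: [511.3, 104.5, 263.1]
tcp_rot: [0.0, 0.995, 0.099, -0.001]
wrist_force: [-6.4, -4.1, 3.7]
width: -0.002
gripper_force: 3.7
```

```bash
python3 h.py
```

```text
25.6 [ 34.8 159.3] [511.3 104.5 263.1] yaw 0.199 Fx,Fy [-7.08 -2.77] 3.75 w -0.0018618321101159247
```

Hard stop reached at x = 34.8 mm (34.5 expected). Holding briefly, then backing off and checking.

Request:
play_rows:
  series:
    - [-1, [0.2, 0, 0], 0]
    - [-1, [0, 0, 0], 0]
    - [-1, [0, 0, 0], 0]
    - [-1, [-3, 0, 0], 0]
    - [-1, [-8, 0, 0], 0]
    - [-1, [-5, 0, -20], 0]
    - [-1, [-10, 0, -25], 0]
    - [-1, [-15, 0, -25], 0]
    - [-1, [-15, 0, -20], 0]
    - [-1, [0, 0, 0], 0]
    - [-1, [0, 0, 0], 0]

```text
time_s: 26.52
eef_pos: [457.0, 93.6, 354.2]
tcp_rot: [-0.0, 0.995, 0.099, 0.002]
wrist_force: [0.3, -0.2, -0.7]
width: 0.002
gripper_force: 0.0
```

```bash
python3 - <<'E'
from h import *
rep()
c=ctrl.camera_params("wrist");p,d=ctrl.capture("wrist");cv2.imwrite("pics/d1.png",p[:,:,::-1]);p=p.astype(int)
W=world(d,"",c);R,G,B=p[...,0],p[...,1],p[...,2]
h=W[...,2];cr=crate(W)
for s in(1,-1):
    m=(R>150)&(R-B>90)&(R-G>40)&(d>0)&(h>262)&(h<272)&(cr[...,1]*s>120)
    if m.sum()>20:print("peg",cv2.minEnclosingCircle(cr[m].astype(np.float32)),h[m].mean())
m=(p.max(-1)<80)&(d>0)&(h>254)&(h<262)&(cr[...,1]>125)&(cr[...,1]<200)&(abs(cr[...,0]-45)<40)
print("latch",cv2.minAreaRect(cr[m].astype(np.float32)),m.sum(),np.polyfit(cr[m][:,1],cr[m][:,0],1))
E
```

```text
26.52 [-20.6 159.3] [457.   93.6 354.2] yaw 0.1988 Fx,Fy [ 0.22 -0.29] -0.66 w 0.002451004727870925
peg ((75.54448699951172, 144.47425842285156), 10.769777297973633) 266.4826080918763
latch ((51.68223571777344, 159.37098693847656), (47.888797760009766, 11.439319610595703), 89.86859130859375) 993 [5.30763380e-03 5.06803854e+01]
```

View pics/d1.png

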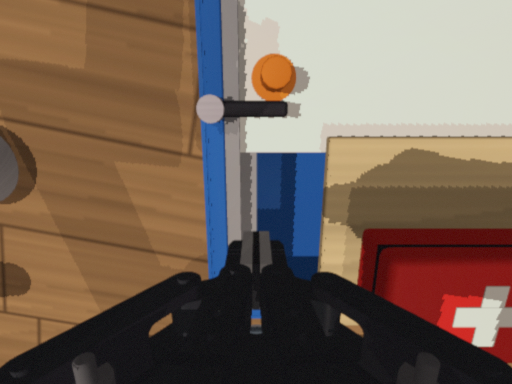

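The latch lies across at (210..287,108), just behind the peg at (275,75). Its measured angle is about 1.57 rad. The robot is clear, so I'm handing in.

```bash
python3 -c "
from plant import ctrl
print(ctrl.job_done())"
```

```text
the job is handed in; nothing more can be done
None
```

I closed the cover, pressed the left end and then the right end home at about 12–14 N each, swung the latch fully across (about 1.57 rad), and handed the job in at about 26.6 s with the arm clear. The first-aid things looked undisturbed, but no verdict came back.

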